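Cure a batch of specimen mounts under pressure

TASK

Put this batch of specimen mounts under pressure to cure: stand the carrier with the three capped moulds in the pressure pot, keeping it upright, then set the lid into the open collar so that it lies down on its seal, and let go of it. Push an end of its crossbar round clockwise (seen from above) until the lid comes up hard against its stops and is clamped tight; do not twist it by the hub. Only once it is locked, push the black sleeve of the air valve along its pipe all the way towards the pressure gauge. Leave the other things on the bench where they are.

Things in the scene. Friction and masses are not known exactly. Their poses are not given: they have to be found in the camera images.
- pot: aluminium pressure pot, bolted down. Origin: centre of its underside on the bench, z up. Bore 152 mm across. On top a collar 240 mm outside, 224 mm inside, up to 178 mm above the bench. Its air line stands on the pot's +x side: a pipe along y, 178 mm from the pot's axis
- pot_floor (a point): centre of the pot's inner floor, 25 mm above the bench (pot's axes)
- pot_seat (a point): centre of the seal, a flat rubber ring, top 150 mm above the bench (pot's axes). Above it four lugs point inward from the collar to 94 mm from the axis, with four gaps, each 40 deg wide, centred on the pot's +x, +y, -x, -y axes. Going clockwise from a gap the lug's underside slopes down (163 to 158.4 mm above the bench in 18 deg), is level for 15 deg, then ends in a stop. Greased
- lid: round aluminium lid, 0.5 kg, loose, right way up on the bench. Origin: centre of its underside, z up. Spigot below 145 mm across, 10 mm deep, tapered; plate 176 mm across, 12 mm thick; four steel ears on the lid's +x, +y, -x, -y axes, 28 mm wide, 10 to 22 mm above the origin, reaching 106 mm from the axis; a small brass safety valve on top
- lid_bar (a point): middle of the lid's round black crossbar (18 mm thick, 210 mm long, along the lid's x), 77 mm above the lid's origin, on top of the 18 mm hub post; lift the lid here. Drop-in: lid x along pot x or y, either way round, within 10 deg; it then lies about 11 mm below the seal's top. 45 deg clockwise to the stops, 5 to 20 N at the bar's end; it sinks 2 mm
- carrier: round steel carrier plate, 104 mm across and 5 mm thick, 0.3 kg, loose, upright on the bench, with three capped plastic moulds (36 mm across, up to 44 mm high) around a thin post that ends in a black knob. Origin: centre of its underside, z up
- carrier_knob (a point): the middle of the carrier's round knob, 86 mm above its origin; the knob is 24 mm across and 28 mm high (72 to 100 mm above the origin)
- air_sleeve (a joint): position of the air valve's black sleeve along its pipe in m: 0 shut (away from the gauge), 0.024 fully open (towards the gauge, the pot's +y). It stays where it is left and takes about 3 N to move
- sleeve_mid (a point): middle of the sleeve, on the pipe's axis, 100 mm above the bench; moves with it; pot's axes (y along the pipe to the gauge). Sleeve 52 mm long, waist 36 mm across, a flange at each end 48 mm across, 8 mm thick. Behind it (-y) a brass nut 22 mm across, then 16 mm pipe to an elbow (top 112 mm above the bench) 86 mm from the shut sleeve. Gauge and tee 92 mm ahead of it, top 178 mm
- gasket (a joint): how far the seal is squeezed down, in m: 0 free, about 0.0013 under the weight of the lid alone, about 0.0035 with the lid locked; range 0 to 0.0045
- caliper: bystander: a slide caliper, 210 mm long, lying flat; origin at the centre of its underside (of its length)
- test_block: bystander: a round steel hardness test block, 64 mm across, 14 mm high; origin at the centre of its underside
- wash_bottle: bystander: a white plastic bottle, 60 mm across, 155 mm tall; origin at the centre of its underside
- spanner: bystander: a steel spanner, 170 mm long, lying flat; origin at the centre of its underside (of its length)
- mount_disc: bystander: a finished black specimen mount, 32 mm across, 20 mm high; origin at the centre of its underside
- vise: bystander: a small specimen vise, 110 x 60 x 48 mm; origin at the centre of its underside
There are look-alikes about, which are no part of the job. Leave any purple look-alike of the lid alone.

How it is judged:
On the way, in this order (a step that is already met when the one before it is completed fails the run):
1. the carrier stands upright on the floor of the pot, released (z of carrier in the frame of pot between 0.021 and 0.03 m and horizontal distance between carrier and pot below 0.026 m and angle between carrier's own z axis and vertical below 0.12 rad and contact force between the fingers and carrier below 0.05 N), for 0.2 s.
2. the lid lies on its seal with its ears in the gaps, not yet turned, and let go (z of lid in the frame of pot between 0.13 and 0.1405 m and horizontal distance between lid and pot below 0.007 m and angle between lid's own z axis and vertical below 0.04 rad and (angle between the x axis of lid and the x axis of pot, either way round below 0.3 rad or angle between the x axis of lid and the x axis of pot, either way round above 1.27 rad) and contact force between the fingers and lid below 0.05 N), for 0.2 s.
3. the lid is turned clockwise to its stops and clamped on its seal (z of lid in the frame of pot between 0.13 and 0.1405 m and horizontal distance between lid and pot below 0.007 m and angle between lid's own z axis and vertical below 0.04 rad and angle between the x axis of lid and the x axis of pot, either way round between 0.7 and 0.87 rad and value of joint gasket above 0.003 m), for 0.2 s.
4. the air valve's sleeve is pushed fully towards the gauge (value of joint air_sleeve above 0.02 m), for 0.1 s.
At the end, for the whole second after the job is handed in: Carrier upright (7 deg) on the pot floor; lid level, centred within 7 mm and at rest in the collar, turned 45 deg (within 5) clockwise from its drop-in position, seal squeezed over 3.0 mm; air sleeve at 20 mm or more of 24 mm (all of step 3 and z of carrier in the frame of pot between 0.021 and 0.03 m and horizontal distance between carrier and pot below 0.026 m and angle between carrier's own z axis and vertical below 0.12 rad and value of joint air_sleeve above 0.02 m and linear speed of lid below 0.01 m/s); the robot touches nothing.
It fails at once if the air valve is opened (sleeve past 10 mm) before the lid is locked (value of joint air_sleeve above 0.01 m and not (angle between the x axis of lid and the x axis of pot, either way round between 0.68 and 0.89 rad and value of joint gasket above 0.0025 m)).
It fails at once if the seated lid is turned by the hub (fingers on it within 40 mm of its axis) instead of by an end of its bar (z of lid in the frame of pot between 0.13 and 0.1405 m and horizontal distance between lid and pot below 0.007 m and angle between lid's own z axis and vertical below 0.04 rad and angle between the x axis of lid and the x axis of pot, either way round between 0.32 and 1.25 rad and contact force between the fingers and lid above 0.5 N and horizontal distance between the grasp point and lid_bar below 0.04 m).
It fails at once if the carrier is tipped by more than 23 degrees (angle between carrier's own z axis and vertical above 0.4 rad).
It fails at once if a bystander is pushed more than 30 mm from its place (distance of any of caliper, test_block, wash_bottle, spanner, mount_disc, vise from where it was at the start of the episode above 0.03 m).
It also fails if it takes over 72 s, if anything falls off the work surface, if the arm or the gripper's body presses on something with over 40 N, if the wrist force passes 120 N, or if a joint passes its speed limit or range.

ROBOT

A 6-joint arm with a two-finger parallel gripper is mounted at the origin on the work surface. World frame = base frame: x ahead of the robot, y to its left, z up, the work surface at z = 0. Lengths are in m, angles in rad, forces in N, time in s.
With the tool pointing down it reaches from about 0.35 to 0.775 m from the base axis. Payload 5.5 kg.
Tool frame: the origin (TCP) lies midway between the tips of the shut fingers; the grasp point (between the pads) lies 19 mm behind it; z points along the fingers, x is the direction in which the jaws open and shut, and the axes are right-handed (so a half turn about z gives the same grasp; the last joint's range is limited). The gripper opens to 85 mm and grips with 20 to 120 N. Pads are 22 mm wide; open, the fingers measure 114 mm over their backs; the gripper's body (76 mm by 85 mm) begins 54 mm behind the grasp point. The pads swing forward as they close: fully open they stand 13 mm farther back than shut.
Start: joints at [1.196, 0.313, 0.046, 1.304, 0, 1.431], TCP at [0.134, 0.559, 0.231] pointing down, gripper open.
Joint ranges: [-2.76, 2.76], [-0.86, 1.69], [-1.03, 1.26], [-2.2, 2.34], [-1.47, 1.5], [-3.14, 3.14]. Speed limits (rad/s): [2.57, 2.57, 3.14, 3.14, 3.14, 3.14].

INTERFACE

Orientations are given as a unit quaternion [w, x, y, z].
In Python, from workcell import env gives the robot as it stands.
- The arm moves only by the tool servo_tool, never from a script. Its argument "targets" is a list of rows, each an object with "xyz": the shift along the tool's x, y, z in m, a list of three; "twist": the turn, a rotation vector about the tool's x, y, z in rad, a list of three; "jaw": the opening, from 0 (shut) to 1 (fully open). A call has 1 to 12 rows; each row is the pose to reach, as a shift and turn from the pose commanded when the call began, along the tool's axes at that moment; what a row does not reach only later rows make up. A row lasts 1/12 s, in which the tool goes at most 41.7 mm and 7.16 degrees, less where a joint would pass 70% of its speed; a pose out of reach is approached as far as the arm can. A call with a gripper value outside its range is refused whole. The fingers move at their own pace and stop on an object; "squeeze" is the grip in N (left out, the last holds). Time passes only in rows, so rows that repeat a pose let the fingers close. It gives the time, the measured TCP pose, the force and the opening at its end, in the units of the state.
- env.get_state(): the state, without advancing time (a new reading comes with each control period).
- env.read_camera(name): name is "scene" or "side" or "wrist"; returns a dict with "color" (420x560x3 uint8, red, green, blue), "depth" (420x560 float32, m along the optical axis (not along the pixel's ray), 0 where there is no reading), "fx", "fy", "cx", "cy" (pixels), "eye" and "attitude" of the camera in the world. Camera axes: x right, y down, z forward; pixel columns grow to the right and rows downward; lengths in m; the calibration is good to about 2 mm. The wrist camera is an equidistant fisheye: a pixel r from the principal point sees the ray r / f radians off the axis. A picture is of the moment at which its call begins.
- env.hand_in(): hands the job in, once; it reports no verdict.
The state is a dict: "clock": time; "joint_pos": joint angles; "qvel": joint speeds; "tau": joint torques, N m; "tcp_pos": TCP position; "orientation": TCP orientation; "wrist_force": force on the tool from outside, world axes, zero at the start; "ft_torque": the same for the moment, N m; "finger_gap": finger opening in m.
Only numpy, scipy, OpenCV 4.12 (cv2) and the standard library are available. Lean on these libraries where they do the work, as an engineer would, in place of code of your own. Each camera call takes 0.05 s, during which the arm holds its last target. There are 200 camera calls.

## Working session

There is one attempt and no reset: what is moved stays moved. The work goes in short steps, Python scripts to look and compute and a tool call to move; the robot and the scene stay as the last step left them, time stands still between calls to the robot, and variables do not carry over. Pictures are saved under pics/ and viewed, about 8 in all and at most 12, crops included, and the job is handed in when it is done.

Besides the shell and the picture viewer there is one more tool, called as a command line: name --argument value ..., lists and objects as JSON in quotes. servo_tool: Moves the arm, as the interface text tells. Its arguments: {"type":"object","properties":{"targets":{"type":"array","items":{"type":"object","properties":{"xyz":{"type":"array","items":{"type":"number"}},"twist":{"type":"array","items":{"type":"number"}},"jaw":{"type":"number"}}}},"squeeze":{"type":"number"}},"required":["targets"]}

```bash
ls; mkdir -p pics; cat > h.py <<'E'
import numpy as np,cv2
from scipy.spatial.transform import Rotation as R
from workcell import env
def q2R(q): return R.from_quat([q[1],q[2],q[3],q[0]]).as_matrix()
def cam(n):
    c=env.read_camera(n); 
    np.savez('pics/%s.npz'%n,**{k:np.asarray(v) for k,v in c.items()})
    return c
def att(c):
    a=np.asarray(c['attitude'],float)
    return q2R(a) if a.size==4 else a.reshape(3,3)
def cloud(c,fish=False):
    h,w=c['depth'].shape; v,u=np.mgrid[:h,:w].astype(float)
    x=(u-c['cx'])/c['fx']; y=(v-c['cy'])/c['fy']; d=c['depth']
    if fish:
        r=np.hypot(x,y)+1e-9; t=np.tan(np.clip(r,0,1.5))/r; x=x*t;y=y*t
    P=np.stack([x*d,y*d,d],-1)
    return P@att(c).T+np.asarray(c['eye'])
def save(n,c): cv2.imwrite('pics/%s.png'%n,c['color'][:,:,::-1])
E
python3 - <<'E'
from h import *
s=env.get_state(); print(s)
a=cam('scene');b=cam('side')
print(a['eye'],a['attitude'],b['eye'],b['attitude'],a['fx'])
save('a',a);save('b',b)
E
```

```text
pics
{'clock': 0.0, 'joint_pos': array([ 1.19637813e+00,  3.14004338e-01,  4.49781782e-02,  1.30356234e+00,
       -3.72085193e-05,  1.43119829e+00]), 'qvel': array([ 0.00081876,  0.0019529 , -0.00062457,  0.00080709, -0.00094157,
        0.0005744 ]), 'tau': array([ 1.70029307e-03, -4.80622458e+01,  2.98534441e+01,  1.92253356e-02,
       -5.30079080e-05, -7.83654826e-06]), 'tcp_pos': array([0.13362   , 0.55874852, 0.23040628]), 'orientation': array([ 4.67823272e-04,  7.85069125e-01,  6.19407512e-01, -7.64498853e-04]), 'wrist_force': array([ 0.80364046,  0.35336766, -0.63644526]), 'ft_torque': array([-0.09229896,  0.0296086 , -0.03098965]), 'finger_gap': 0.08502419590974734}
[1.22808721 0.29910478 1.22796101] [-0.17109681  0.52889146  0.78789025 -0.26500692] [0.129773   1.12309155 0.87682374] [ 0.06554254 -0.12844372  0.86642357 -0.47803409] 435.69045837445356
```

View pics/a.png

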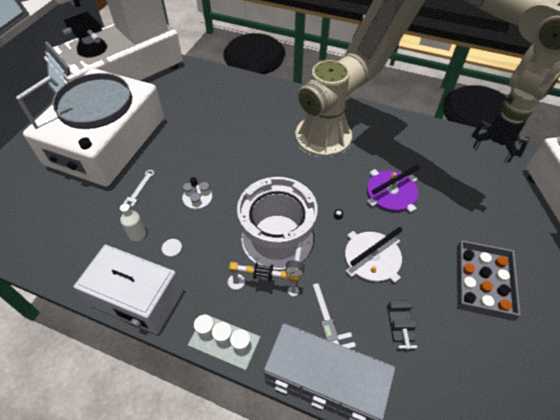

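View pics/b.png

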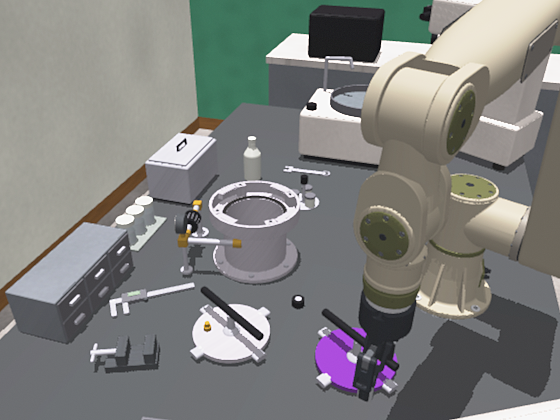

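```bash
cat > m.py <<'E'
from h import *
L=lambda n:{k:v for k,v in np.load('pics/%s.npz'%n).items()}
def circ(p):
    A=np.c_[2*p,np.ones(len(p))]; 
    for _ in range(5):
        s=np.linalg.lstsq(A,(p**2).sum(1),rcond=None)[0]; r=np.sqrt(s[2]+s[0]**2+s[1]**2)
        e=abs(np.hypot(*(p-s[:2]).T)-r); k=e<max(.004,2*np.median(e)); p=p[k];A=A[k]
    return s[:2],r,len(p)
E
python3 - <<'E'
from m import *
a=L('scene');b=L('side');P=cloud(a);Q=cloud(b)
def reg(P,u0,u1,v0,v1,z0,z1):
    p=P[v0:v1,u0:u1].reshape(-1,3); return p[(p[:,2]>z0)&(p[:,2]<z1)]
for n,C,box in(('scene',P,(230,325,170,250)),('side',Q,(200,310,170,235))):
    p=reg(C,*box,.168,.190); print(n,'collar z',np.median(p[:,2]),len(p))
    c=np.median(p[:,:2],0)
    mid=(p[:,:2].max(0)+p[:,:2].min(0))/2
    r=np.hypot(*(p[:,:2]-mid).T); print('mid',mid,np.ptp(p[:,:2],0))
    print('outer fit',circ(p[r>.117][:,:2]) if (r>.117).sum()>10 else None, circ(p[(r<.115)&(r>.085)][:,:2]))
for n,C,box in(('scene',P,(182,215,173,200)),('side',Q,(295,312,170,190))):
    p=reg(C,*box,.068,.11); print(n,'knob',np.median(p,0),p.min(0),p.max(0),len(p))
p=reg(P,175,220,170,215,.002,.009); print('plate',circ(p[:,:2]),(p.max(0)+p.min(0))/2,np.ptp(p,axis=0))
for n,C,I,box in(('scene',P,a,(335,415,215,290)),('side',Q,b,(180,280,280,365))):
    u0,u1,v0,v1=box
    p=reg(C,*box,.015,.03); print(n,'lid plate',(p.max(0)+p.min(0))/2,np.ptp(p,axis=0),len(p))
    q=reg(C,*box,.065,.1); m=q.mean(0); w=np.linalg.svd(q[:,:2]-m[:2])[2][0]; t=(q[:,:2]-m[:2])@w
    print('bar',m,m[:2]+w*(t.max()+t.min())/2,'len',np.ptp(t),'ang',np.degrees(np.arctan2(w[1],w[0])),q[:,2].max())
for n,C,box in(('scene',P,(225,305,245,290)),('side',Q,(170,245,200,250))):
    p=reg(C,*box,.085,.2); print(n,'pipe',len(p)); 
    m=p.mean(0); w=np.linalg.svd(p[:,:2]-m[:2])[2][0]; t=(p[:,:2]-m[:2])@w
    print(m,w,np.degrees(np.arctan2(w[1],w[0])),t.min(),t.max())
E
python3 - <<'E'
import cv2
a=cv2.imread('pics/a.png')[165:305,165:425]
cv2.imwrite('pics/c.png',cv2.resize(a,None,fx=3,fy=3,interpolation=2))
E
```

```text
scene collar z 0.177243643002726 1360
mid [0.51695269 0.00923791] [0.24132132 0.23969843]
outer fit (array([0.51711494, 0.0091958 ]), np.float64(0.11862834160291272), 265) (array([0.51714518, 0.00934053]), np.float64(0.10581831602728631), 943)
side collar z 0.17496140633290036 1313
mid [0.51738828 0.01214247] [0.2385311  0.24419331]
outer fit (array([0.51734532, 0.01254201]), np.float64(0.11884620763270833), 324) (array([0.51721663, 0.01244041]), np.float64(0.1055630887761971), 832)
scene knob [ 0.46625617 -0.31641634  0.09546847] [ 0.44970246 -0.33128424  0.07279915] [ 0.47538142 -0.30825189  0.10552216] 62
side knob [ 0.46105251 -0.30884371  0.08822195] [ 0.45113034 -0.32612095  0.07090482] [ 0.47239841 -0.29891434  0.10068267] 70
plate (array([ 0.43221983, -0.34145312]), np.float64(0.07842146511970259), 273) [ 0.43597737 -0.33116059  0.00542463] [0.22864867 0.23057154 0.00684306]
scene lid plate [0.46196313 0.28974958 0.02249496] [0.2100806  0.24790617 0.01495409] 1997
bar [0.47609121 0.31682454 0.08296726] [0.47184338 0.31940091] len 0.2095414977796151 ang -31.237404072931376 0.092198663433954
side lid plate [0.47182454 0.32311864 0.02250582] [0.19434195 0.19249228 0.01490178] 3182
bar [0.46427161 0.32923858 0.08044671] [0.4722884  0.32444072] len 0.21151297412321723 ang 149.10046082499142 0.08860847942324301
scene pipe 1060
[0.68024256 0.06509577 0.12514672] [-0.32812849  0.9446331 ] 109.1552215818401 -0.1306057256007751 0.08455350286952402
side pipe 2352
[0.60818414 0.07652245 0.13292379] [-0.50931393  0.8605808 ] 120.61814175174752 -0.17206409180339194 0.10155861102460041
```

View pics/c.png

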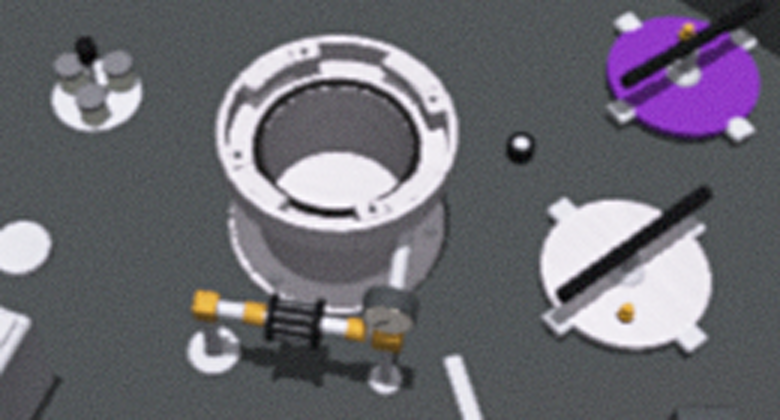

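```bash
python3 - <<'E'
from m import *
a=L('scene');b=L('side');P=cloud(a);Q=cloud(b)
c=np.array([.5172,.0108])
for n,C,box in(('scene',P,(225,320,245,300)),('side',Q,(165,245,195,250))):
    u0,u1,v0,v1=box;p=C[v0:v1,u0:u1].reshape(-1,3)
    r=np.hypot(*(p[:,:2]-c).T); k=(p[:,2]>.088)&(p[:,2]<.128)&(r>.14)&(r<.26); p=p[k]
    for z0,z1 in((.095,.128),):
        q=p[(p[:,2]>z0)&(p[:,2]<z1)]
        m=np.median(q[:,:2],0)
        for _ in range(6):
            m=q[:,:2].mean(0); w=np.linalg.svd(q[:,:2]-m,full_matrices=False)[2][0]; w*=np.sign(w[1])
            nn=np.array([w[1],-w[0]]); e=(q[:,:2]-m)@nn; q=q[abs(e)<.018]
        t=(q[:,:2]-c)@w
        print(n,len(q),w,'deg of +y dir',np.degrees(np.arctan2(w[1],w[0])),'dist',(m-c)@nn,'t',t.min(),t.max())
        # flange: points higher than .116
        f=(q[:,2]>.116); h=np.histogram(t[f],bins=np.arange(-.15,.15,.01)); print(h[0])
    g=C[v0:v1,u0:u1].reshape(-1,3); r=np.hypot(*(g[:,:2]-c).T); g=g[(g[:,2]>.14)&(g[:,2]<.19)&(r>.14)&(r<.26)]; print('gauge',np.median(g,0))
# lug gaps: points z>.15 r 96..110 angle histogram
for n,C,box in(('scene',P,(230,325,170,250)),('side',Q,(200,310,170,235))):
    u0,u1,v0,v1=box;p=C[v0:v1,u0:u1].reshape(-1,3); cc=c+[0,-.0015 if n=='scene' else .0015]
    d=p[:,:2]-cc; r=np.hypot(*d.T); an=np.degrees(np.arctan2(d[:,1],d[:,0]))
    k=(r>.097)&(r<.107); hi=np.histogram(an[k&(p[:,2]>.168)],bins=np.arange(-180,181,10))[0]; lo=np.histogram(an[k&(p[:,2]<.166)&(p[:,2]>.12)],bins=np.arange(-180,181,10))[0]
    print(hi);print(lo)
E
```

```text
scene 585 [-0.1898621   0.98181077] deg of +y dir 100.94473658231199 dist 0.18275506777139439 t -0.10743788297510419 0.09746581780787157
[ 0  0  0  0  1  1  1  0  0  0  0 12 30 16 19 17 30  0  0  0  1  0  1  0
  0  0  0  0  0]
gauge [0.68108135 0.12700622 0.16940944]
side 416 [-0.2773758  0.9607615] deg of +y dir 106.1036463238627 dist 0.16981249904392337 t -0.11975689012456416 0.0886818843368242
[ 0  0  0  0  0  0  0  0  0  0 16 12  2  4  1 16  0  0  0  0  1  1  3  0
  0  0  0  0  0]
gauge [0.66898355 0.14368869 0.16294837]
[ 0  0  0  9 18 15 16 17 10  0  0  0 13 18 16 20 16 11  0  0  0 14 21 14
 16 19  5  0  0  0 18 16 17 16 13  5]
[14 13 14  5  5 10 11 11 17 14 13  0  0  0  0  0  0  1  0  0  0  1  0  0
  0  0  0  7 18 15 18  0  6  5 11 14]
[ 0  0  0 17  9 12 12 12  4  0  2  1  7 13 17 14 15 10  0  0  0  9 15 18
 15 16  7  0  0  0 10 14 17 14 15  2]
[ 0  0 12 30  0  6 15 18 17 11 10 17  9 16 15 14 13 21  1  0  0  0  0  0
  0  0  0  0  0  0  0  0  0  0  0  0]
```

servo_tool --targets '[{"xyz":[-0.256,0.386,-0.03]},{"xyz":[-0.256,0.386,-0.03]},{"xyz":[-0.256,0.386,-0.03]},{"xyz":[-0.256,0.386,-0.03]},{"xyz":[-0.256,0.386,-0.03]},{"xyz":[-0.256,0.386,-0.03]},{"xyz":[-0.256,0.386,-0.03]},{"xyz":[-0.256,0.386,-0.03]},{"xyz":[-0.256,0.386,-0.03]},{"xyz":[-0.256,0.386,-0.03]},{"xyz":[-0.256,0.386,-0.03]},{"xyz":[-0.256,0.386,-0.03]}]'

```text
schema error: expected keys xyz, twist, jaw
```

servo_tool --targets '[{"xyz":[-0.518,0.137,0.04]},{"xyz":[-0.518,0.137,0.04]},{"xyz":[-0.518,0.137,0.04]},{"xyz":[-0.518,0.137,0.04]},{"xyz":[-0.518,0.137,0.04]},{"xyz":[-0.518,0.137,0.04]},{"xyz":[-0.518,0.137,0.04]},{"xyz":[-0.518,0.137,0.04]},{"xyz":[-0.518,0.137,0.04]},{"xyz":[-0.518,0.137,0.04]},{"xyz":[-0.518,0.137,0.04]},{"xyz":[-0.518,0.137,0.04]}]'

```text
schema error: expected keys xyz, twist, jaw
```

All three keys are needed in each row.

servo_tool --targets '[{"xyz":[-0.256,0.386,-0.03],"twist":[0,0,0],"jaw":1},{"xyz":[-0.256,0.386,-0.03],"twist":[0,0,0],"jaw":1},{"xyz":[-0.256,0.386,-0.03],"twist":[0,0,0],"jaw":1},{"xyz":[-0.256,0.386,-0.03],"twist":[0,0,0],"jaw":1},{"xyz":[-0.256,0.386,-0.03],"twist":[0,0,0],"jaw":1},{"xyz":[-0.256,0.386,-0.03],"twist":[0,0,0],"jaw":1},{"xyz":[-0.256,0.386,-0.03],"twist":[0,0,0],"jaw":1},{"xyz":[-0.256,0.386,-0.03],"twist":[0,0,0],"jaw":1},{"xyz":[-0.256,0.386,-0.03],"twist":[0,0,0],"jaw":1},{"xyz":[-0.256,0.386,-0.03],"twist":[0,0,0],"jaw":1},{"xyz":[-0.256,0.386,-0.03],"twist":[0,0,0],"jaw":1},{"xyz":[-0.256,0.386,-0.03],"twist":[0,0,0],"jaw":1}]'

```text
clock: 1.1
tcp_pos: [0.4537, 0.2162, 0.2611]
orientation: [0.001, 0.787, 0.617, 0.0]
wrist_force: [0.9, 0.4, 0.3]
finger_gap: 0.0855
```

servo_tool --targets '[{"xyz":[-0.518,0.137,0.04],"twist":[0,0,0],"jaw":1},{"xyz":[-0.518,0.137,0.04],"twist":[0,0,0],"jaw":1},{"xyz":[-0.518,0.137,0.04],"twist":[0,0,0],"jaw":1},{"xyz":[-0.518,0.137,0.04],"twist":[0,0,0],"jaw":1},{"xyz":[-0.518,0.137,0.04],"twist":[0,0,0],"jaw":1},{"xyz":[-0.518,0.137,0.04],"twist":[0,0,0],"jaw":1},{"xyz":[-0.518,0.137,0.04],"twist":[0,0,0],"jaw":1},{"xyz":[-0.518,0.137,0.04],"twist":[0,0,0],"jaw":1},{"xyz":[-0.518,0.137,0.04],"twist":[0,0,0],"jaw":1},{"xyz":[-0.518,0.137,0.04],"twist":[0,0,0],"jaw":1},{"xyz":[-0.518,0.137,0.04],"twist":[0,0,0],"jaw":1},{"xyz":[-0.518,0.137,0.04],"twist":[0,0,0],"jaw":1}]'

```text
clock: 2.1
tcp_pos: [0.461, -0.2796, 0.2236]
orientation: [-0.0, 0.785, 0.619, 0.0]
wrist_force: [1.2, 0.7, 1.2]
finger_gap: 0.0856
```

```bash
cat >> m.py <<'E'
def tool(target,yaw=None):
    s=env.get_state(); M=q2R(s['orientation']); d=np.array(target)-s['tcp_pos']
    y0=np.degrees(np.arctan2(M[1,0],M[0,0]))
    print('tcp',s['tcp_pos'].round(4),'yaw',y0.round(1),'xyz',(M.T@d).round(4),'twistz', None if yaw is None else -np.radians((yaw-y0+90)%180-90).round(3),'j6',s['joint_pos'][5].round(2),'t',s['clock'])
E
python3 - <<'E'
from m import *
w=cam('wrist');save('w1',w);W=cloud(w,True).reshape(-1,3)
c=np.array([.462,-.316])
r=np.hypot(*(W[:,:2]-c).T)
k=(r<.03)&(W[:,2]>.072)&(W[:,2]<.11); p=W[k]; print(len(p),p.min(0),p.max(0),np.median(p,0)); t=p[p[:,2]>.095]; print('top',len(t),t.mean(0),(t.min(0)+t.max(0))/2,np.ptp(t,axis=0))
p=W[(r<.07)&(W[:,2]<.009)&(W[:,2]>.003)]; print('plate',(p.min(0)+p.max(0))/2,np.ptp(p,axis=0))
tool([.462,-.316,.067])
E
```

```text
685 [ 0.44737047 -0.32900925  0.0729744 ] [ 0.47054163 -0.30580402  0.10021389] [ 0.45654987 -0.31538452  0.09813988]
top 518 [ 0.45851886 -0.31687528  0.09835213] [ 0.45895605 -0.31752653  0.09761138] [0.02317117 0.02296544 0.00520501]
plate [ 0.45790658 -0.31668654  0.00597602] [0.10146664 0.10105223 0.00594889]
tcp [ 0.4615 -0.287   0.2224] yaw 76.2 xyz [-0.0273  0.0072  0.1555] twistz None j6 -0.46 t 2.15
```

View pics/w1.png

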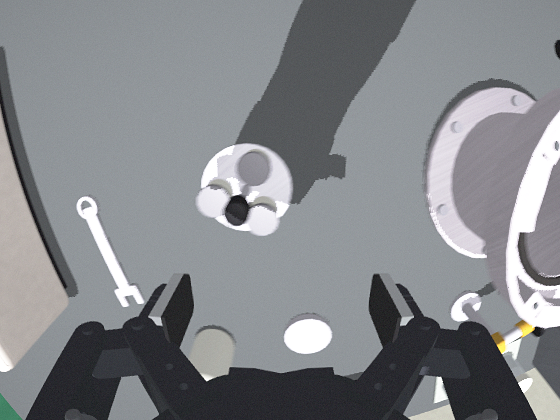

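servo_tool --targets '[{"xyz":[-0.03,0.004,0.05],"twist":[0,0,0],"jaw":0.7},{"xyz":[-0.03,0.004,0.05],"twist":[0,0,0],"jaw":0.7},{"xyz":[-0.03,0.004,0.05],"twist":[0,0,0],"jaw":0.7},{"xyz":[-0.03,0.004,0.05],"twist":[0,0,0],"jaw":0.7},{"xyz":[-0.03,0.004,0.05],"twist":[0,0,0],"jaw":0.7}]'

```text
clock: 2.57
tcp_pos: [0.4587, -0.3073, 0.1749]
orientation: [0.0, 0.785, 0.62, 0.0]
wrist_force: [0.4, -0.5, -0.1]
finger_gap: 0.0596
```

```bash
python3 -c "
from m import *
tool([.4585,-.317,.067])"
```

```text
tcp [ 0.4587 -0.3073  0.1749] yaw 76.6 xyz [-0.0095  0.002   0.1079] twistz None j6 -0.5 t 2.5667
```

servo_tool --targets '[{"xyz":[-0.0095,0.002,0.04],"twist":[0,0,0],"jaw":0.7},{"xyz":[-0.0095,0.002,0.075],"twist":[0,0,0],"jaw":0.7},{"xyz":[-0.0095,0.002,0.108],"twist":[0,0,0],"jaw":0.7},{"xyz":[-0.0095,0.002,0.108],"twist":[0,0,0],"jaw":0.7},{"xyz":[-0.0095,0.002,0.108],"twist":[0,0,0],"jaw":0.2},{"xyz":[-0.0095,0.002,0.108],"twist":[0,0,0],"jaw":0.1},{"xyz":[-0.0095,0.002,0.108],"twist":[0,0,0],"jaw":0},{"xyz":[-0.0095,0.002,0.108],"twist":[0,0,0],"jaw":0},{"xyz":[-0.0095,0.002,0.108],"twist":[0,0,0],"jaw":0},{"xyz":[-0.0095,0.002,0.108],"twist":[0,0,0],"jaw":0}]' --squeeze 40

```text
clock: 3.4
tcp_pos: [0.4602, -0.3187, 0.0691]
orientation: [0.003, 0.785, 0.62, 0.001]
wrist_force: [0.5, 3.2, 7.8]
finger_gap: 0.023
```

```bash
python3 -c "
from m import *
tool([.4585,-.317,.30]);tool([.517,.0108,.30]);tool([.517,.0108,.094])"
```

```text
tcp [ 0.4602 -0.3187  0.0691] yaw 76.6 xyz [ 0.0009 -0.0008 -0.2309] twistz None j6 -0.52 t 3.4
tcp [ 0.4602 -0.3187  0.0691] yaw 76.6 xyz [ 0.3334 -0.02   -0.2315] twistz None j6 -0.52 t 3.4
tcp [ 0.4602 -0.3187  0.0691] yaw 76.6 xyz [ 0.3337 -0.0211 -0.0255] twistz None j6 -0.52 t 3.4
```

servo_tool --targets '[{"xyz":[0,0,-0.01],"twist":[0,0,0],"jaw":0},{"xyz":[0,0,-0.03],"twist":[0,0,0],"jaw":0},{"xyz":[0,0,-0.06],"twist":[0,0,0],"jaw":0},{"xyz":[0,0,-0.095],"twist":[0,0,0],"jaw":0},{"xyz":[0,0,-0.13],"twist":[0,0,0],"jaw":0},{"xyz":[0,0,-0.165],"twist":[0,0,0],"jaw":0},{"xyz":[0,0,-0.195],"twist":[0,0,0],"jaw":0},{"xyz":[0,0,-0.22],"twist":[0,0,0],"jaw":0},{"xyz":[0.01,0,-0.23],"twist":[0,0,0],"jaw":0},{"xyz":[0.03,0,-0.23],"twist":[0,0,0],"jaw":0},{"xyz":[0.055,0,-0.23],"twist":[0,0,0],"jaw":0},{"xyz":[0.085,-0.005,-0.23],"twist":[0,0,0],"jaw":0}]'

```text
clock: 4.4
tcp_pos: [0.4732, -0.2335, 0.2956]
orientation: [-0.0, 0.786, 0.619, -0.0]
wrist_force: [0.3, -0.2, -3.5]
finger_gap: 0.0228
```

servo_tool --targets '[{"xyz":[0.03,0,0],"twist":[0,0,0],"jaw":0},{"xyz":[0.06,0,0],"twist":[0,0,0],"jaw":0},{"xyz":[0.095,-0.005,0],"twist":[0,0,0],"jaw":0},{"xyz":[0.13,-0.008,0],"twist":[0,0,0],"jaw":0},{"xyz":[0.165,-0.01,0],"twist":[0,0,0],"jaw":0},{"xyz":[0.195,-0.012,0],"twist":[0,0,0],"jaw":0},{"xyz":[0.22,-0.014,0],"twist":[0,0,0],"jaw":0},{"xyz":[0.236,-0.016,0],"twist":[0,0,0],"jaw":0},{"xyz":[0.246,-0.016,0],"twist":[0,0,0],"jaw":0},{"xyz":[0.249,-0.016,0],"twist":[0,0,0],"jaw":0},{"xyz":[0.249,-0.016,0],"twist":[0,0,0],"jaw":0}]'

```text
clock: 5.32
tcp_pos: [0.5152, 0.0125, 0.2957]
orientation: [-0.0, 0.785, 0.62, -0.0]
wrist_force: [-0.5, -0.6, -3.4]
finger_gap: 0.0227
```

```bash
python3 -c "
from m import *
tool([.5172,.0108,.094])
a=cam('side');save('s2',a);x=cam('wrist');cv2.imwrite('pics/s2.png',np.hstack([cv2.imread('pics/s2.png')[60:300,120:420],x['color'][0:240,130:430,::-1]]))
W=cloud(x,True).reshape(-1,3);c=np.array([.5172,.0108]);r=np.hypot(*(W[:,:2]-c).T);p=W[(W[:,2]>.17)&(W[:,2]<.186)&(r<.14)&(r>.09)];print(len(p),circ(p[np.hypot(*(p[:,:2]-c).T)>.114][:,:2]),p.min(0),p.max(0))
"
```

```text
tcp [0.5152 0.0125 0.2957] yaw 76.6 xyz [-0.0011  0.0025  0.2017] twistz None j6 0.1 t 5.3167
12591 (array([0.51593488, 0.01133582]), np.float64(0.11641879835810916), 4139) [ 0.39508024 -0.10770406  0.17000126] [0.62546975 0.13124023 0.18102632]
```

View pics/s2.png

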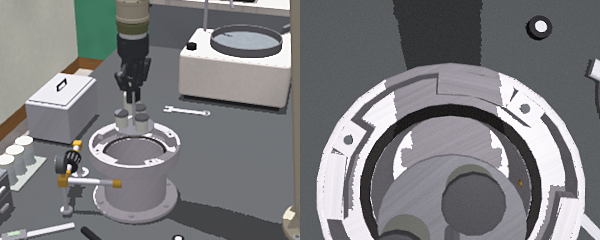

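servo_tool --targets '[{"xyz":[-0.001,0.002,0.02],"twist":[0,0,0],"jaw":0},{"xyz":[-0.001,0.002,0.05],"twist":[0,0,0],"jaw":0},{"xyz":[-0.001,0.002,0.08],"twist":[0,0,0],"jaw":0},{"xyz":[-0.001,0.002,0.11],"twist":[0,0,0],"jaw":0},{"xyz":[-0.001,0.002,0.14],"twist":[0,0,0],"jaw":0},{"xyz":[-0.001,0.002,0.165],"twist":[0,0,0],"jaw":0},{"xyz":[-0.001,0.002,0.182],"twist":[0,0,0],"jaw":0},{"xyz":[-0.001,0.002,0.193],"twist":[0,0,0],"jaw":0},{"xyz":[-0.001,0.002,0.198],"twist":[0,0,0],"jaw":0},{"xyz":[-0.001,0.002,0.2],"twist":[0,0,0],"jaw":0},{"xyz":[-0.001,0.002,0.201],"twist":[0,0,0],"jaw":0},{"xyz":[-0.001,0.002,0.201],"twist":[0,0,0],"jaw":0}]'

```text
clock: 6.42
tcp_pos: [0.5178, 0.0099, 0.0958]
orientation: [0.0, 0.785, 0.619, 0.0]
wrist_force: [0.4, 0.0, -3.1]
finger_gap: 0.0227
```

servo_tool --targets '[{"xyz":[0,0,0.001],"twist":[0,0,0],"jaw":0},{"xyz":[0,0,0.002],"twist":[0,0,0],"jaw":0},{"xyz":[0,0,0.003],"twist":[0,0,0],"jaw":0},{"xyz":[0,0,0.003],"twist":[0,0,0],"jaw":0}]'

```text
clock: 6.75
tcp_pos: [0.5182, 0.0107, 0.0941]
orientation: [0.001, 0.785, 0.62, 0.001]
wrist_force: [-2.9, 2.6, 7.7]
finger_gap: 0.0228
```

servo_tool --targets '[{"xyz":[0,0,0.001],"twist":[0,0,0],"jaw":0.25},{"xyz":[0,0,0.001],"twist":[0,0,0],"jaw":0.5},{"xyz":[0,0,0.001],"twist":[0,0,0],"jaw":0.6},{"xyz":[0,0,0],"twist":[0,0,0],"jaw":0.6},{"xyz":[0,0,-0.02],"twist":[0,0,0],"jaw":0.6},{"xyz":[0,0,-0.055],"twist":[0,0,0],"jaw":0.6},{"xyz":[0,0,-0.095],"twist":[0,0,0],"jaw":0.6},{"xyz":[0,0,-0.13],"twist":[0,0,0],"jaw":0.6},{"xyz":[0,0,-0.165],"twist":[0,0,0],"jaw":0.6},{"xyz":[0,0,-0.18],"twist":[0,0,0],"jaw":0.6}]'

```text
clock: 7.58
tcp_pos: [0.5188, 0.0102, 0.2772]
orientation: [0.002, 0.785, 0.619, 0.002]
wrist_force: [0.7, -0.8, 1.6]
finger_gap: 0.0516
```

servo_tool --targets '[{"xyz":[0.292,-0.117,0],"twist":[0,0,0.307],"jaw":0.6},{"xyz":[0.292,-0.117,0],"twist":[0,0,0.307],"jaw":0.6},{"xyz":[0.292,-0.117,0],"twist":[0,0,0.307],"jaw":0.6},{"xyz":[0.292,-0.117,0],"twist":[0,0,0.307],"jaw":0.6},{"xyz":[0.292,-0.117,0],"twist":[0,0,0.307],"jaw":0.6},{"xyz":[0.292,-0.117,0],"twist":[0,0,0.307],"jaw":0.6},{"xyz":[0.292,-0.117,0],"twist":[0,0,0.307],"jaw":0.6},{"xyz":[0.292,-0.117,0.02],"twist":[0,0,0.307],"jaw":0.6},{"xyz":[0.292,-0.117,0.04],"twist":[0,0,0.307],"jaw":0.6},{"xyz":[0.292,-0.117,0.04],"twist":[0,0,0.307],"jaw":0.6},{"xyz":[0.292,-0.117,0.04],"twist":[0,0,0.307],"jaw":0.6}]'

```text
clock: 8.5
tcp_pos: [0.4703, 0.3215, 0.2311]
orientation: [0.0, 0.87, 0.493, -0.002]
wrist_force: [-0.5, -0.4, 0.1]
finger_gap: 0.0514
```

```bash
python3 - <<'E'
from m import *
x=cam('wrist');a=cam('scene')
save('w3',x);save('a3',a)
cv2.imwrite('pics/m3.png',np.hstack([cv2.imread('pics/w3.png'),cv2.resize(cv2.imread('pics/a3.png')[165:270,230:290],(240,420))]))
W=cloud(x,True).reshape(-1,3);c=np.array([.472,.322]);r=np.hypot(*(W[:,:2]-c).T)
p=W[(r<.11)&(W[:,2]>.014)&(W[:,2]<.027)]; print('plate',circ(p[np.hypot(*(p[:,:2]-c).T)<.095][:,:2]),(p.min(0)+p.max(0))/2,np.ptp(p,axis=0))
q=W[(r<.12)&(W[:,2]>.07)&(W[:,2]<.095)]
m=q.mean(0); v=np.linalg.svd(q[:,:2]-m[:2],full_matrices=False)[2][0]; t=(q[:,:2]-m[:2])@v
print('bar',m,m[:2]+v*(t.max()+t.min())/2,np.ptp(t),np.degrees(np.arctan2(v[1],v[0])),np.median(q[:,2]))
P=cloud(a)[190:245,245:315].reshape(-1,3); c=np.array([.5165,.011]);r=np.hypot(*(P[:,:2]-c).T)
for z0,z1 in((.09,.135),(.025,.04)):
  p=P[(r<.07)&(P[:,2]>z0)&(P[:,2]<z1)]; print('in pot',z0,len(p),np.median(p,0) if len(p) else 0)
tool([.472,.322,.058],59)
E
```

```text
plate (array([0.46833819, 0.32177966]), np.float64(0.07304523069099206), 9612) [0.46835092 0.32189513 0.02051597] [0.19337644 0.19410518 0.01296094]
bar [0.46063588 0.32605203 0.08260488] [0.4682206  0.32142728] 0.20876402938844615 -31.372575873817304 0.08325554465153778
in pot 0.09 72 [0.52443528 0.01010414 0.12154915]
in pot 0.025 74 [ 0.50008541 -0.00087688  0.02899719]
tcp [0.4718 0.3211 0.2331] yaw 58.9 xyz [ 0.0008 -0.0004  0.1751] twistz -0.002 j6 1.0 t 8.6
```

View pics/m3.png

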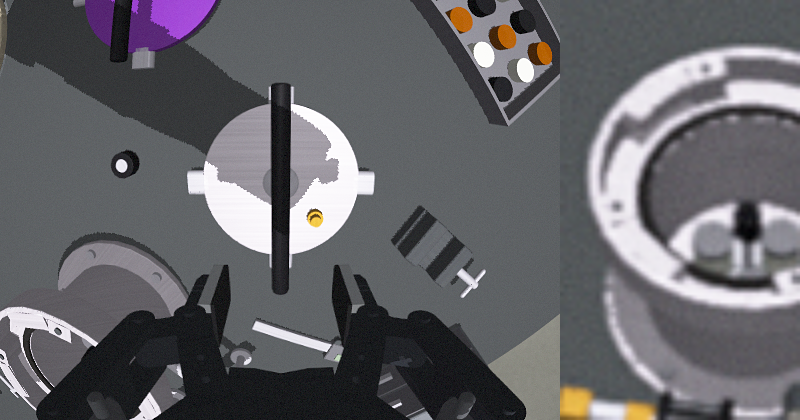

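servo_tool --targets '[{"xyz":[-0.0014,-0.0033,0.04],"twist":[0,0,0],"jaw":0.6},{"xyz":[-0.0014,-0.0033,0.08],"twist":[0,0,0],"jaw":0.6},{"xyz":[-0.0014,-0.0033,0.115],"twist":[0,0,0],"jaw":0.6},{"xyz":[-0.0014,-0.0033,0.145],"twist":[0,0,0],"jaw":0.6},{"xyz":[-0.0014,-0.0033,0.165],"twist":[0,0,0],"jaw":0.6},{"xyz":[-0.0014,-0.0033,0.175],"twist":[0,0,0],"jaw":0.6},{"xyz":[-0.0014,-0.0033,0.175],"twist":[0,0,0],"jaw":0.5},{"xyz":[-0.0014,-0.0033,0.175],"twist":[0,0,0],"jaw":0.2},{"xyz":[-0.0014,-0.0033,0.175],"twist":[0,0,0],"jaw":0},{"xyz":[-0.0014,-0.0033,0.175],"twist":[0,0,0],"jaw":0},{"xyz":[-0.0014,-0.0033,0.175],"twist":[0,0,0],"jaw":0},{"xyz":[-0.0014,-0.0033,0.175],"twist":[0,0,0],"jaw":0}]' --squeeze 80

```text
clock: 9.6
tcp_pos: [0.4695, 0.3225, 0.0596]
orientation: [0.001, 0.871, 0.492, 0.002]
wrist_force: [0.0, -2.1, 6.3]
finger_gap: 0.0156
```

servo_tool --targets '[{"xyz":[0,0,-0.005],"twist":[0,0,0],"jaw":0},{"xyz":[0,0,-0.02],"twist":[0,0,0],"jaw":0},{"xyz":[0,0,-0.045],"twist":[0,0,0],"jaw":0},{"xyz":[0,0,-0.075],"twist":[0,0,0],"jaw":0},{"xyz":[0,0,-0.105],"twist":[0,0,0],"jaw":0},{"xyz":[0,0,-0.135],"twist":[0,0,0],"jaw":0},{"xyz":[0,0,-0.165],"twist":[0,0,0],"jaw":0},{"xyz":[0,0,-0.19],"twist":[0,0,0],"jaw":0},{"xyz":[0,0,-0.205],"twist":[0,0,0],"jaw":0},{"xyz":[0,0,-0.21],"twist":[0,0,0],"jaw":0},{"xyz":[0,0,-0.21],"twist":[0,0,0],"jaw":0}]'

```text
clock: 10.52
tcp_pos: [0.4681, 0.3226, 0.2685]
orientation: [-0.0, 0.87, 0.492, 0.001]
wrist_force: [0.1, 0.5, -4.9]
finger_gap: 0.0156
```

```bash
python3 -c "
from m import *
tool([.5165,.011,.27],104.5)"
```

```text
tcp [0.4681 0.3226 0.2685] yaw 59.0 xyz [-0.2421  0.2021 -0.0019] twistz -0.795 j6 1.0 t 10.5167
```

servo_tool --targets '[{"xyz":[-0.015,0.013,0],"twist":[0,0,-0.05],"jaw":0},{"xyz":[-0.04,0.033,0],"twist":[0,0,-0.13],"jaw":0},{"xyz":[-0.065,0.054,0],"twist":[0,0,-0.22],"jaw":0},{"xyz":[-0.09,0.075,0],"twist":[0,0,-0.31],"jaw":0},{"xyz":[-0.115,0.096,0],"twist":[0,0,-0.4],"jaw":0},{"xyz":[-0.14,0.117,0],"twist":[0,0,-0.49],"jaw":0},{"xyz":[-0.165,0.138,0],"twist":[0,0,-0.58],"jaw":0},{"xyz":[-0.19,0.158,0],"twist":[0,0,-0.66],"jaw":0},{"xyz":[-0.212,0.177,0],"twist":[0,0,-0.73],"jaw":0},{"xyz":[-0.23,0.192,0],"twist":[0,0,-0.775],"jaw":0},{"xyz":[-0.239,0.2,0],"twist":[0,0,-0.795],"jaw":0},{"xyz":[-0.242,0.202,0],"twist":[0,0,-0.795],"jaw":0}]'

```text
clock: 11.52
tcp_pos: [0.5154, 0.0086, 0.2649]
orientation: [-0.001, 0.613, 0.79, -0.001]
wrist_force: [-0.4, 1.1, -5.2]
finger_gap: 0.0161
```

servo_tool --targets '[{"xyz":[0,0,0],"twist":[0,0,0],"jaw":0},{"xyz":[0,0,0],"twist":[0,0,0],"jaw":0}]'

```text
clock: 11.68
tcp_pos: [0.5152, 0.0112, 0.2659]
orientation: [-0.001, 0.612, 0.791, -0.0]
wrist_force: [0.4, 0.7, -5.4]
finger_gap: 0.0158
```

```bash
python3 - <<'E'
from m import *
tool([.5166,.011,.27],104)
x=cam('wrist');a=cam('scene');b=cam('side');save('w4',x)
cv2.imwrite('pics/m4.png',np.hstack([x['color'][:400,:,::-1],cv2.resize(a['color'][150:310,220:316,::-1],(240,400))]))
for n,C in (('scene',cloud(a)),('side',cloud(b)),('w',cloud(x,True))):
    W=C.reshape(-1,3);c=np.array([.5166,.011]);r=np.hypot(*(W[:,:2]-c).T)
    q=W[(r<.12)&(W[:,2]>.276)&(W[:,2]<.302)]
    if n!='w':
        q=q[q[:,2]<.297]
    m=q.mean(0); v=np.linalg.svd(q[:,:2]-m[:2],full_matrices=False)[2][0]; t=(q[:,:2]-m[:2])@v
    print(n,len(q),m,m[:2]+v*(t.max()+t.min())/2,np.ptp(t),np.degrees(np.arctan2(v[1],v[0])))
    p=W[(r<.11)&(W[:,2]>.22)&(W[:,2]<.24)]; print('plate z',(p.min(0)+p.max(0))/2,np.ptp(p,axis=0))
E
```

```text
tcp [0.5152 0.0112 0.2659] yaw 104.5 xyz [-0.0006  0.0013 -0.0041] twistz 0.008 j6 -0.39 t 11.6833
scene 301 [0.55594735 0.02041754 0.28962868] [0.55061649 0.01901731] 0.14437348051919896 14.717081682670763
plate z [0.52060042 0.00880377 0.23003565] [0.20569007 0.21054609 0.01982643]
side 566 [0.51642722 0.01944511 0.28526755] [0.51700693 0.01959287] 0.20926347307548124 -165.70135339412334
plate z [0.51766773 0.0202003  0.22980573] [0.21013417 0.19920472 0.01960146]
w 15679 [0.47659142 0.00200131 0.28952644] [0.486459   0.00453374] 0.14970007449701223 14.39384798246069
plate z [0.51489956 0.01174422 0.23004351] [0.21060385 0.21140259 0.01970752]
```

View pics/m4.png

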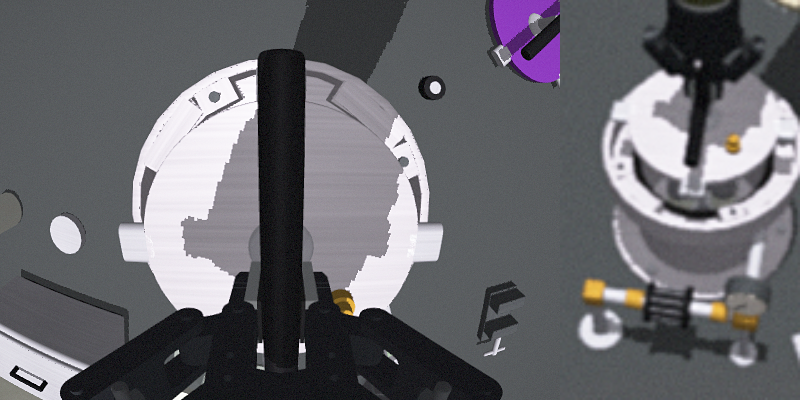

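servo_tool --targets '[{"xyz":[-0.0005,0.0013,0.015],"twist":[0,0,0],"jaw":0},{"xyz":[-0.0005,0.0013,0.03],"twist":[0,0,0],"jaw":0},{"xyz":[-0.0005,0.0013,0.04],"twist":[0,0,0],"jaw":0},{"xyz":[-0.0005,0.0013,0.047],"twist":[0,0,0],"jaw":0},{"xyz":[-0.0005,0.0013,0.052],"twist":[0,0,0],"jaw":0},{"xyz":[-0.0005,0.0013,0.056],"twist":[0,0,0],"jaw":0},{"xyz":[-0.0005,0.0013,0.06],"twist":[0,0,0],"jaw":0},{"xyz":[-0.0005,0.0013,0.062],"twist":[0,0,0],"jaw":0},{"xyz":[-0.0005,0.0013,0.064],"twist":[0,0,0],"jaw":0}]'

```text
clock: 12.58
tcp_pos: [0.5176, 0.0105, 0.2032]
orientation: [0.0, 0.612, 0.791, 0.0]
wrist_force: [-0.3, 0.2, -5.3]
finger_gap: 0.0156
```

Still hanging free; the ears (lid origin about 0.144) are already down in the gaps. Ease the last few mm.

servo_tool --targets '[{"xyz":[0,0,0.001],"twist":[0,0,0],"jaw":0},{"xyz":[0,0,0.002],"twist":[0,0,0],"jaw":0},{"xyz":[0,0,0.003],"twist":[0,0,0],"jaw":0},{"xyz":[0,0,0.004],"twist":[0,0,0],"jaw":0},{"xyz":[0,0,0.004],"twist":[0,0,0],"jaw":0}]'

```text
clock: 13.0
tcp_pos: [0.5176, 0.0105, 0.1998]
orientation: [0.0, 0.612, 0.791, 0.0]
wrist_force: [-1.1, 0.6, -1.4]
finger_gap: 0.0156
```

servo_tool --targets '[{"xyz":[0,0,0],"twist":[0,0,0],"jaw":0.2},{"xyz":[0,0,0],"twist":[0,0,0],"jaw":0.4},{"xyz":[0,0,0],"twist":[0,0,0],"jaw":0.5},{"xyz":[0,0,0],"twist":[0,0,0],"jaw":0.5},{"xyz":[0,0,-0.02],"twist":[0,0,0],"jaw":0.5},{"xyz":[0,0,-0.05],"twist":[0,0,0],"jaw":0.5},{"xyz":[0,0,-0.075],"twist":[0,0,0],"jaw":0.4},{"xyz":[-0.02,-0.035,-0.08],"twist":[0,0,0],"jaw":0.2},{"xyz":[-0.036,-0.07,-0.08],"twist":[0,0,0],"jaw":0},{"xyz":[-0.036,-0.09,-0.08],"twist":[0,0,0],"jaw":0},{"xyz":[-0.036,-0.09,-0.08],"twist":[0,0,0],"jaw":0}]'

```text
clock: 13.92
tcp_pos: [0.4364, -0.0477, 0.2799]
orientation: [0.0, 0.613, 0.79, -0.0]
wrist_force: [-0.3, -0.5, 0.1]
finger_gap: -0.0001
```

```bash
cat > lid.py <<'E'
from m import *
x=cam('wrist');a=cam('scene');b=cam('side')
for n,C in (('scene',cloud(a)),('side',cloud(b)),('w',cloud(x,True))):
    W=C.reshape(-1,3);c=np.array([.5166,.011]);r=np.hypot(*(W[:,:2]-c).T)
    q=W[(r<.115)&(W[:,2]>.206)&(W[:,2]<.233)]
    m=q.mean(0); v=np.linalg.svd(q[:,:2]-m[:2],full_matrices=False)[2][0]; t=(q[:,:2]-m[:2])@v
    print(n,len(q),m[:2]+v*(t.max()+t.min())/2,'len',np.ptp(t),'ang',np.degrees(np.arctan2(v[1],v[0])),'ztop',np.percentile(q[:,2],90))
    p=W[(r<.08)&(r>.03)&(W[:,2]>.13)&(W[:,2]<.19)]; print('plate z',np.percentile(p[:,2],[10,50,90]))
def crop(name):
    cv2.imwrite(name,np.hstack([x['color'][:400,:,::-1],cv2.resize(a['color'][150:310,220:316,::-1],(240,400))]))
E
python3 - <<'E'
from lid import *
crop('pics/m5.png'); tool([.4385,-.0463,.2])
E
```

```text
scene 364 [0.51919966 0.00913959] len 0.21309224203134702 ang 14.44086623936027 ztop 0.22689084834542878
plate z [0.15889503 0.16185497 0.16498966]
side 562 [0.51876836 0.01694747] len 0.2096159992789522 ang -165.56619732366266 ztop 0.22361977569183744
plate z [0.15774026 0.15976825 0.16218156]
w 2431 [ 0.45417    -0.00608171] len 0.07984064734337293 ang 14.651090162037434 ztop 0.22427108386183667
plate z [0.15960768 0.16046901 0.16133744]
tcp [ 0.4399 -0.047   0.2795] yaw 104.5 xyz [ 0.0011 -0.0013  0.0795] twistz None j6 -0.54 t 14.0667
```

View pics/m5.png

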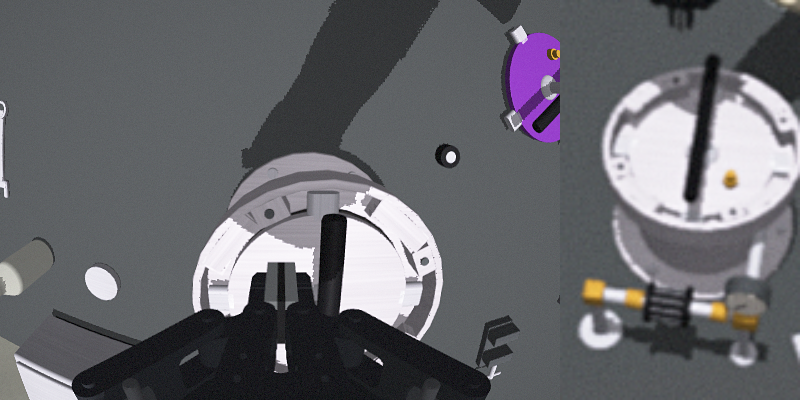

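servo_tool --targets '[{"xyz":[0,0,0.03],"twist":[0,0,0],"jaw":0},{"xyz":[0,0,0.06],"twist":[0,0,0],"jaw":0},{"xyz":[0,0,0.075],"twist":[0,0,0],"jaw":0},{"xyz":[0,0,0.079],"twist":[0,0,0],"jaw":0},{"xyz":[0.004,0,0.079],"twist":[0,0,0],"jaw":0},{"xyz":[0.008,0,0.079],"twist":[0,0,0],"jaw":0},{"xyz":[0.011,0,0.079],"twist":[0,0,0],"jaw":0},{"xyz":[0.011,0,0.079],"twist":[0,0,0],"jaw":0}]'

```text
clock: 14.73
tcp_pos: [0.4373, -0.0357, 0.2013]
orientation: [0.001, 0.612, 0.791, 0.001]
wrist_force: [-0.6, -0.3, 0.3]
finger_gap: -0.0003
```

servo_tool --targets '[{"xyz":[0.0045,-0.0012,0],"twist":[0,0,0.05],"jaw":0},{"xyz":[0.009,-0.0021,0],"twist":[0,0,0.1],"jaw":0},{"xyz":[0.0135,-0.0028,0],"twist":[0,0,0.15],"jaw":0},{"xyz":[0.0181,-0.0033,0],"twist":[0,0,0.2],"jaw":0},{"xyz":[0.0227,-0.0035,0],"twist":[0,0,0.25],"jaw":0},{"xyz":[0.0273,-0.0035,0],"twist":[0,0,0.3],"jaw":0},{"xyz":[0.0319,-0.0033,0],"twist":[0,0,0.35],"jaw":0},{"xyz":[0.0365,-0.0029,0],"twist":[0,0,0.4],"jaw":0},{"xyz":[0.041,-0.0022,0],"twist":[0,0,0.45],"jaw":0},{"xyz":[0.0455,-0.0013,0],"twist":[0,0,0.5],"jaw":0},{"xyz":[0.05,0,0],"twist":[0,0,0.55],"jaw":0},{"xyz":[0.0544,0.0011,0],"twist":[0,0,0.6],"jaw":0}]'

```text
clock: 15.73
tcp_pos: [0.4234, 0.0158, 0.2005]
orientation: [0.001, 0.819, 0.573, -0.001]
wrist_force: [-2.9, -7.8, -4.3]
finger_gap: 0.0005
```

```bash
python3 -c "
from lid import *
tool([.5166,.011,.2]);print(env.get_state()['wrist_force'])"
```

```text
scene 427 [0.51814649 0.01143105] len 0.21069088944216496 ang -13.699272665711137 ztop 0.2248528418247439
plate z [0.15661834 0.15932411 0.16242225]
side 557 [0.51748155 0.01740039] len 0.21019338086048223 ang 166.87362273002427 ztop 0.22212293245801984
plate z [0.15558949 0.15740905 0.15962947]
w 3868 [0.41790708 0.02847837] len 0.04647092203435546 ang -114.07148661074157 ztop 0.22762248072564886
plate z [0.15762174 0.15835096 0.15911021]
tcp [0.4236 0.0166 0.2004] yaw 70.2 xyz [0.0262 0.0894 0.0004] twistz None j6 0.2 t 15.8833
[-2.91381915 -2.78006327 -0.8603972 ]
```

servo_tool --targets '[{"xyz":[0.0045,-0.0012,0],"twist":[0,0,0.04],"jaw":0},{"xyz":[0.009,-0.0021,0],"twist":[0,0,0.08],"jaw":0},{"xyz":[0.0135,-0.0028,0],"twist":[0,0,0.12],"jaw":0},{"xyz":[0.0181,-0.0033,0],"twist":[0,0,0.17],"jaw":0},{"xyz":[0.0227,-0.0035,0],"twist":[0,0,0.22],"jaw":0},{"xyz":[0.0273,-0.0035,0],"twist":[0,0,0.26],"jaw":0},{"xyz":[0.0295,-0.0035,0],"twist":[0,0,0.28],"jaw":0},{"xyz":[0.0295,-0.0035,0],"twist":[0,0,0.28],"jaw":0}]'

```text
clock: 16.55
tcp_pos: [0.4279, 0.0421, 0.1995]
orientation: [0.003, 0.891, 0.454, -0.005]
wrist_force: [-7.5, -16.1, -1.1]
finger_gap: 0.0002
```

```bash
python3 -c "
from lid import *
tool([.5166,.011,.2]);print(env.get_state()['wrist_force'])"
```

```text
scene 452 [0.51845    0.01223323] len 0.20993060743042893 ang -30.318208322774492 ztop 0.22369432750610946
plate z [0.15541928 0.15835688 0.16129775]
side 504 [0.51645809 0.01756634] len 0.21202367076472 ang 152.34793925533182 ztop 0.22209602629544323
plate z [0.15436712 0.1563715  0.15855345]
w 3843 [0.42609712 0.0558686 ] len 0.04610165372499571 ang 49.7665764107094 ztop 0.22733181197687655
plate z [0.15634436 0.15706283 0.15781458]
tcp [0.428  0.0421 0.1995] yaw 54.0 xyz [ 0.0269  0.09   -0.0008] twistz None j6 0.54 t 16.7
[ -8.48109428 -16.21866559  -1.59442588]
```

servo_tool --targets '[{"xyz":[0.002,0,0],"twist":[0,0,0],"jaw":0},{"xyz":[0.004,0,0],"twist":[0,0,0],"jaw":0},{"xyz":[0.006,0,0],"twist":[0,0,0],"jaw":0},{"xyz":[0.006,0,0],"twist":[0,0,0],"jaw":0},{"xyz":[0.006,0,0],"twist":[0,0,0],"jaw":0}]'

```text
clock: 17.12
tcp_pos: [0.4283, 0.0428, 0.1993]
orientation: [0.005, 0.891, 0.453, -0.01]
wrist_force: [-18.7, -32.8, 5.4]
finger_gap: -0.0003
```

servo_tool --targets '[{"xyz":[-0.008,0,0],"twist":[0,0,0],"jaw":0},{"xyz":[-0.02,0,0],"twist":[0,0,0],"jaw":0},{"xyz":[-0.02,0,-0.03],"twist":[0,0,0],"jaw":0},{"xyz":[-0.02,0,-0.065],"twist":[0,0,0],"jaw":0},{"xyz":[-0.02,0,-0.08],"twist":[0,0,0],"jaw":0},{"xyz":[-0.02,0,-0.08],"twist":[0,0,0],"jaw":0}]'

```text
clock: 17.62
tcp_pos: [0.4251, 0.0341, 0.2847]
orientation: [0.002, 0.89, 0.455, 0.004]
wrist_force: [0.5, -0.3, 0.2]
finger_gap: -0.0003
```

```bash
python3 -c "
from lid import *
tool([.695,-.003,.26],14.5)"
```

```text
scene 417 [0.51877855 0.01306779] len 0.21022487012833554 ang -31.813725647272346 ztop 0.22289216382978583
plate z [0.15553814 0.1583236  0.16137807]
side 416 [0.51987652 0.01777982] len 0.2168045264273677 ang 148.37666046019538 ztop 0.22020691887860266
plate z [0.15434627 0.15630376 0.1585697 ]
w 2696 [0.46736056 0.042842  ] len 0.09856696578474172 ang -31.31488234253667 ztop 0.22113288132303247
plate z [0.15624428 0.15709299 0.15790246]
tcp [0.4226 0.0344 0.2799] yaw 54.1 xyz [0.1294 0.2426 0.0201] twistz 0.692 j6 0.52 t 17.7667
```

servo_tool --targets '[{"xyz":[0.129,0.243,0.02],"twist":[0,0,0.69],"jaw":0.3},{"xyz":[0.129,0.243,0.02],"twist":[0,0,0.69],"jaw":0.3},{"xyz":[0.129,0.243,0.02],"twist":[0,0,0.69],"jaw":0.3},{"xyz":[0.129,0.243,0.02],"twist":[0,0,0.69],"jaw":0.3},{"xyz":[0.129,0.243,0.02],"twist":[0,0,0.69],"jaw":0.3},{"xyz":[0.129,0.243,0.02],"twist":[0,0,0.69],"jaw":0.3},{"xyz":[0.129,0.243,0.02],"twist":[0,0,0.69],"jaw":0.3},{"xyz":[0.129,0.243,0.02],"twist":[0,0,0.69],"jaw":0.3},{"xyz":[0.129,0.243,0.02],"twist":[0,0,0.69],"jaw":0.3},{"xyz":[0.129,0.243,0.02],"twist":[0,0,0.69],"jaw":0.3}]'

```text
clock: 18.6
tcp_pos: [0.6939, -0.0034, 0.2585]
orientation: [-0.001, 0.992, 0.127, -0.002]
wrist_force: [-0.4, 0.1, 0.4]
finger_gap: 0.0254
```

```bash
cat > sl.py <<'E'
from m import *
x=cam('wrist');a=cam('scene')
X=np.array([np.cos(np.radians(14.5)),np.sin(np.radians(14.5))]);Y=np.array([-X[1],X[0]]);c=np.array([.5166,.011])
for n,C in (('w',cloud(x,True)),('scene',cloud(a))):
    W=C.reshape(-1,3); px=(W[:,:2]-c)@X; py=(W[:,:2]-c)@Y
    k=(px>.145)&(px<.21)&(abs(py)<.16)&(W[:,2]>.095)&(W[:,2]<.185)
    for i in range(-13,13):
        s=k&(py>=i*.01)&(py<i*.01+.01); 
        if s.sum()>3: print(n,i*10,s.sum(),'ztop',np.percentile(W[s,2],95).round(3),'px',np.median(px[s]).round(4),'rng',px[s].min().round(3),px[s].max().round(3))
    f=k&(W[:,2]>.117)&(W[:,2]<.13)&(py<.04)&(py>-.08); print('flange ends',np.percentile(py[f],[0,1,99,100]),f.sum())
E
python3 - <<'E'
from sl import *
save('w6',x);tool([.695,-.003,.26],14.5)
E
```

```text
w -120 79 ztop 0.112 px 0.1731 rng 0.16 0.184
w -110 236 ztop 0.112 px 0.172 rng 0.16 0.184
w -100 287 ztop 0.111 px 0.172 rng 0.161 0.184
w -90 161 ztop 0.107 px 0.1729 rng 0.165 0.181
w -80 156 ztop 0.107 px 0.1738 rng 0.166 0.182
w -70 184 ztop 0.11 px 0.1737 rng 0.163 0.184
w -60 241 ztop 0.11 px 0.1736 rng 0.163 0.185
w -50 196 ztop 0.122 px 0.1754 rng 0.153 0.198
w -40 605 ztop 0.122 px 0.1741 rng 0.151 0.199
w -30 473 ztop 0.118 px 0.175 rng 0.156 0.195
w -20 469 ztop 0.118 px 0.1758 rng 0.157 0.196
w -10 481 ztop 0.118 px 0.1758 rng 0.157 0.197
w 0 530 ztop 0.123 px 0.1769 rng 0.154 0.2
w 10 264 ztop 0.121 px 0.176 rng 0.154 0.19
w 20 198 ztop 0.107 px 0.1772 rng 0.17 0.185
w 30 247 ztop 0.11 px 0.1776 rng 0.167 0.189
w 40 373 ztop 0.158 px 0.1784 rng 0.168 0.19
w 50 576 ztop 0.172 px 0.1796 rng 0.168 0.192
w 60 632 ztop 0.177 px 0.1773 rng 0.145 0.192
w 70 760 ztop 0.177 px 0.1736 rng 0.145 0.192
w 80 454 ztop 0.176 px 0.1787 rng 0.146 0.192
w 90 192 ztop 0.171 px 0.1812 rng 0.171 0.193
flange ends [-0.04240101 -0.04155494  0.01013191  0.01075315] 973
scene -120 24 ztop 0.11
[... 512 characters left out ...]
.16 0.197
scene -10 46 ztop 0.122 px 0.1855 rng 0.16 0.198
scene 0 54 ztop 0.126 px 0.1824 rng 0.161 0.202
scene 10 19 ztop 0.11 px 0.1828 rng 0.174 0.186
scene 20 20 ztop 0.11 px 0.1811 rng 0.173 0.188
scene 30 26 ztop 0.112 px 0.1841 rng 0.173 0.191
scene 40 37 ztop 0.165 px 0.1839 rng 0.172 0.193
scene 50 67 ztop 0.176 px 0.1889 rng 0.17 0.194
scene 60 73 ztop 0.179 px 0.191 rng 0.169 0.195
scene 70 77 ztop 0.179 px 0.1912 rng 0.17 0.197
scene 80 64 ztop 0.176 px 0.1911 rng 0.17 0.195
scene 90 26 ztop 0.169 px 0.1865 rng 0.173 0.195
flange ends [-0.04527798 -0.04454806  0.00681387  0.03264488] 104
tcp [ 0.6937 -0.0033  0.2606] yaw 14.6 xyz [0.0013 0.     0.0006] twistz 0.002 j6 1.2 t 18.7
```

View pics/w6.png

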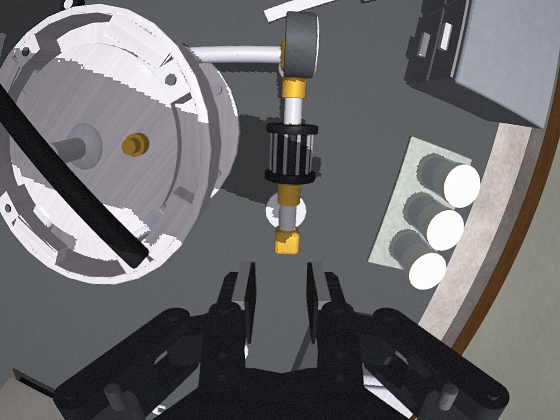

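servo_tool --targets '[{"xyz":[0.0076,0.0078,0.03],"twist":[0,0,0],"jaw":0.39},{"xyz":[0.0076,0.0078,0.065],"twist":[0,0,0],"jaw":0.39},{"xyz":[0.0076,0.0078,0.1],"twist":[0,0,0],"jaw":0.39},{"xyz":[0.0076,0.0078,0.125],"twist":[0,0,0],"jaw":0.39},{"xyz":[0.0076,0.0078,0.145],"twist":[0,0,0],"jaw":0.39},{"xyz":[0.0076,0.0078,0.16],"twist":[0,0,0],"jaw":0.39},{"xyz":[0.0076,0.0078,0.167],"twist":[0,0,0],"jaw":0.39},{"xyz":[0.0076,0.0078,0.167],"twist":[0,0,0],"jaw":0.39}]'

```text
clock: 19.37
tcp_pos: [0.7024, -0.0089, 0.0924]
orientation: [-0.0, 0.992, 0.127, -0.001]
wrist_force: [0.1, -0.1, -0.0]
finger_gap: 0.0335
```

servo_tool --targets '[{"xyz":[0,-0.005,0],"twist":[0,0,0],"jaw":0.39},{"xyz":[0,-0.009,0],"twist":[0,0,0],"jaw":0.39},{"xyz":[0,-0.013,0],"twist":[0,0,0],"jaw":0.39},{"xyz":[0,-0.017,0],"twist":[0,0,0],"jaw":0.39},{"xyz":[0,-0.021,0],"twist":[0,0,0],"jaw":0.39},{"xyz":[0,-0.025,0],"twist":[0,0,0],"jaw":0.39},{"xyz":[0,-0.029,0],"twist":[0,0,0],"jaw":0.39},{"xyz":[0,-0.033,0],"twist":[0,0,0],"jaw":0.39},{"xyz":[0,-0.036,0],"twist":[0,0,0],"jaw":0.39},{"xyz":[0,-0.036,0],"twist":[0,0,0],"jaw":0.39}]'

```text
clock: 20.2
tcp_pos: [0.6972, 0.0244, 0.0943]
orientation: [0.002, 0.992, 0.126, 0.002]
wrist_force: [5.1, -6.3, 3.1]
finger_gap: 0.0335
```

servo_tool --targets '[{"xyz":[0.001,-0.002,0],"twist":[0,0,0],"jaw":0.39},{"xyz":[0.001,-0.004,0],"twist":[0,0,0],"jaw":0.39},{"xyz":[0.001,-0.006,0],"twist":[0,0,0],"jaw":0.39},{"xyz":[0.001,-0.006,0],"twist":[0,0,0],"jaw":0.39}]'

```text
clock: 20.53
tcp_pos: [0.6972, 0.0248, 0.0944]
orientation: [0.006, 0.992, 0.124, 0.002]
wrist_force: [4.3, -21.9, 3.1]
finger_gap: 0.0332
```

Hard end stop (no motion, force 22 N). Back off, rise, and check everything.

servo_tool --targets '[{"xyz":[0.001,0.01,0],"twist":[0,0,0],"jaw":0.39},{"xyz":[0.001,0.025,0],"twist":[0,0,0],"jaw":0.39},{"xyz":[0.001,0.034,0],"twist":[0,0,0],"jaw":0.39},{"xyz":[0.001,0.034,-0.03],"twist":[0,0,0],"jaw":0.39},{"xyz":[0.001,0.034,-0.07],"twist":[0,0,0],"jaw":0.39},{"xyz":[0.001,0.034,-0.11],"twist":[0,0,0],"jaw":0.39},{"xyz":[0.001,0.034,-0.15],"twist":[0,0,0],"jaw":0.39},{"xyz":[0.001,0.034,-0.17],"twist":[0,0,0],"jaw":0.39},{"xyz":[0.001,0.034,-0.17],"twist":[0,0,0],"jaw":0.39},{"xyz":[0.001,0.034,-0.17],"twist":[0,0,0],"jaw":0.39}]'

```text
clock: 21.37
tcp_pos: [0.7048, -0.0009, 0.2643]
orientation: [-0.0, 0.992, 0.127, 0.001]
wrist_force: [-0.9, -0.6, 0.4]
finger_gap: 0.0333
```

```bash
python3 -c "
from sl import *" | grep flange; python3 -c "
from lid import *
save('fin',a)"
```

```text
flange ends [-0.01957527 -0.01905637  0.03209491  0.03224147] 912
flange ends [-0.02270097 -0.0224724   0.02904397  0.02926455] 104
scene 340 [0.50594692 0.02126387] len 0.180268126243986 ang -31.69813849072406 ztop 0.22327200261979213
plate z [0.15563213 0.1584517  0.1614126 ]
side 418 [0.51996085 0.01781425] len 0.2135856301041264 ang 148.36320255996824 ztop 0.22037342407370458
plate z [0.15427664 0.15636103 0.15874984]
w 4725 [0.53392887 0.00724872] len 0.17150244875777354 ang -32.400576861918964 ztop 0.22120838134342635
plate z [0.15652521 0.15742433 0.15844827]
```

View pics/fin.png

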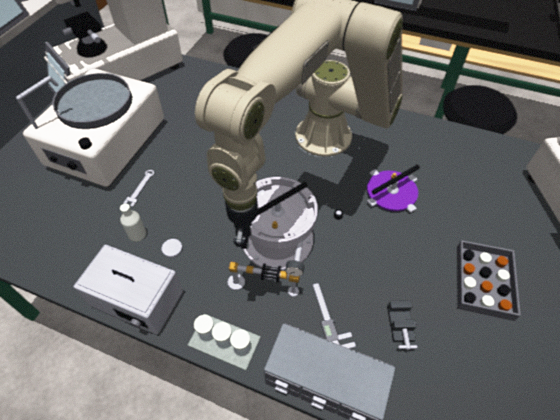

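```bash
python3 -c "
from workcell import env
print(env.hand_in())"
```

```text
the job is handed in; nothing more can be done
None
```

The job is handed in at about 21.5 s on the robot's clock. No verdict came back, so what follows rests on my own checks.

- **Carrier:** I lifted it by its knob and released it upright on the pot floor. The knob top read about 0.122–0.125 m, as expected. The lid has covered it since, so I could not look at it again at the end.
- **Lid:** I dropped it in along the pot's x axis and let go of it. Its plate top read 160.5 mm, which matches being seated.
- **Locking:** I pushed one end of the bar clockwise until it came up hard, with about 38 N and no more movement. It turned about 46° (bar from +14.5° to about −31.7°) and the plate sank about 3 mm. I inferred the seal squeeze from that drop and the hard stop; there is no direct reading of it.
- **Air sleeve:** only then did I push it towards the gauge, to its end stop at about 22 N with no more movement. The cameras gave 22–23 mm of travel, where 20 mm is needed and 24 mm is full travel.
- **At the end:** the gripper was clear and touching nothing, and the last picture showed the bystanders and the purple lid in their places.

**Disagreements:** the side camera put heights 1–2 mm lower, and y positions up to 8 mm off, compared with the others. My estimates of the pot's angle spread from about 11° to 16°. For the lid's angle at the end the cameras agreed within about 1°.

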